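# Lever open the pencil-parts case

### The arm

A 6-joint arm with a two-finger parallel gripper is mounted at the origin on the work surface. World frame = base frame: x ahead of the robot, y to its left, z up, the work surface at z = 0. Lengths are in mm, angles in degrees, forces in N, time in s.
With the tool pointing down it reaches from about 325 to 775 mm from the base axis. Payload 5.5 kg.
Tool frame: the origin (TCP) lies at the centre of the arm's flange, where the gripper is bolted on; the fingertips stand 173 mm ahead of it and the grasp point (between the pads) lies 155 mm ahead of it; z points along the fingers, y is the direction in which the jaws open and shut (so a half turn about z gives the same grasp; the last joint's range is limited). The gripper opens to 85 mm and grips with 20 to 120 N. Pads are 22 mm wide; open, the fingers measure 114 mm over their backs; the gripper's body (76 mm by 85 mm) begins 54 mm behind the grasp point. The pads swing forward as they close: fully open they stand 13 mm farther back than shut.
Start: joints at [-69.139, 5.22, 70.514, -0, 104.267, -3.249], TCP at [245.096, -547.673, 404.675] pointing down, gripper open.
Joint ranges: [-164.24, 164.24], [-49.07, 125.15], [9.68, 141.18], [-86.29, 266.29], [3.28, 154.24], [-151.56, 151.56]. Speed limits (degrees/s): [147.25, 147.25, 172.46, 180, 180, 180].

### API

Orientations are given as a 3x3 rotation matrix whose columns are the frame's x, y, z axes.
In Python, from station import arm, viewer gives the robot as it stands.
- The arm moves only by the shell command python3 -m crank 'ROWS' [FORCE]. ROWS is JSON, a list that holds one entry, the list of rows, each a list of 7 numbers: the shift along the tool's x, y, z scaled (see below), then the turn, a rotation vector about the tool's x, y, z scaled (see below), then the opening, from -1 (shut) to 1 (fully open), so that 0 is half open. A call has 1 to 12 rows; each row shifts and turns the commanded pose from where the row before left it, along the tool's axes as they then stand; what a row does not reach is not made up. The controller multiplies each number of a shift by 100 cm and each number of a turn by 45 degrees. A row lasts 1/8 s, in which the tool goes at most 62.5 mm and 10.7 degrees, less where a joint would pass 70% of its speed; a pose out of reach is approached as far as the arm can. A call with a number of a shift or a turn outside -1 to 1 is refused whole. A call with a gripper value outside its range is refused whole. The fingers move at their own pace and stop on an object; FORCE is the grip in N (left out, the last holds). Time passes only in rows, so rows that do not move let the fingers close. It gives the time, the measured TCP pose, the force and the opening at its end, in the units of the state.
- arm.get_state(): the state, without advancing time (a new reading comes with each control period).
- viewer.capture(name): name is "side" or "top" or "wrist"; returns a dict with "img" (420x560x3 uint8, red, green, blue), "camera_matrix" (3x3 intrinsics, pixels), "R" (3x3) and "t" (3): a world point X has camera coordinates R X + t. Camera axes: x right, y down, z forward; pixel columns grow to the right and rows downward; lengths in mm; the calibration is good to about 2 mm. A picture is of the moment at which its call begins. There is no depth.
- arm.close_job(): hands the job in, once; it reports no verdict.
Trained networks look in a picture, given as the dict that the camera call returned (one of the last four; its "shot" number tells which), for a name from the list of things; names that differ only in an ending like _2 or _b are one class to them, and where a whole thing is asked for, a point or a joint stands for the part that bears it (a point fixed in the world has none). Each returns a list of dicts, best first, with "confidence" (0 to 1); they miss things now and then, are a little off and sometimes report something else, mostly with a low value. They report only what shows in the picture. A call takes as long as a camera call. They do not tell look-alikes from the thing itself.
- viewer.boxes_of(picture, thing): "location" ([x, y, z] in mm, in world coordinates, good to about 4 mm: the middle of the surface that is visible of it).
The state is a dict: "clock": time; "joint_pos": joint angles; "dq": joint speeds; "tau": joint torques, N m; "eef_pos": TCP position; "orientation": TCP orientation; "force": force on the tool from outside, world axes, zero at the start; "moment": the same for the moment, N m; "grip_width": finger opening in mm.
Only numpy, scipy, OpenCV 4.12 (cv2) and the standard library are available. Lean on these libraries where they do the work, as an engineer would, in place of code of your own. Each camera call takes 0.05 s, during which the arm holds its last target.

### The job

Pick up the opening blade, put its steel end into the slot under the cover of the low, wide metal case and lever the cover up past 45 degrees, so that it stays open by itself. Touch the case with the blade tool only, never with the gripper, then lay the tool back down flat on the table, clear of the case, and let go.

Things in the scene. Friction and masses are not known exactly. Their poses are not given: they have to be found in the camera images.
- blade_tool: Opening blade, lying flat left or right of the robot: wooden bar handle 90 long, 20 wide, 18 high; flat steel blade 60 long, 16 wide, 2 thick out of its far end, mid-plane 9 above the underside; 45 g. Origin: underside, mid-handle; x along the tool to the blade (tip at x = +105; yaw within 0.5 rad), z up. On the other side lies a brush with the same handle but a thick bristle head: not needed.
- case: Low, wide bare-metal case fixed to the table: 100 deep (x), 140 wide (y), walls 4 thick. Side and back walls are 50 high; the front wall (outer face x = -50) is 36 high. Origin: middle of its footprint, on the table; x points from the front (robot side) to the hinged back, yaw within 0.4 rad; z up. The taller, narrower closed tin beside it (80 square, 62 high, no slot) is not the one.
- slot (a point): Centre of the case's slot, above the outer face of its front wall (case x = -50, z = 43): an opening 14 high (36 to 50 above the table) and 132 wide between the low front wall and the shut cover, too low for fingers. Behind it the case is free inside for 90. Axes as the case's.
- flap (a joint): Cover angle: 0 shut (at the start), growing as its front edge rises, up to 1.75 rad. A flat metal plate 140 wide, 4 thick, underside 50 and top 54 above the table when shut, front edge at case x = -62 (12 beyond the front wall). Hinge axis along y at case x = +50, z = 52. It weighs 60 g; its stiff hinge stays at any angle; lifting it near the front takes 1 to 2 N.
There are look-alikes about, which are no part of the job. What is shaped like the blade_tool but purple is not meant.

How it is judged:
By the outcome, as a careful person would: the job done as asked, in the order asked, and still so for the second after the job is handed in, with the robot touching nothing.
It also fails if it takes over 53 s, if anything falls off the work surface, if the arm or the gripper's body presses on something with over 40 N, if the wrist force passes 120 N, or if a joint passes its speed limit or range.

## Working session

There is one attempt and no reset: what is moved stays moved. The work goes in short steps, Python scripts to look and compute and a shell command to move; the robot and the scene stay as the last step left them, time stands still between calls to the robot, and variables do not carry over. Pictures are saved under pics/ and viewed, and the job is handed in when it is done.

```bash
ls; mkdir -p pics
cat > h.py <<'E'
import numpy as np,cv2
from station import arm,viewer
def save(p,n): cv2.imwrite('pics/'+n,p["img"][:,:,::-1])
def proj(p,X):
    c=p["R"]@np.array(X,float)+p["t"]; u=p["camera_matrix"]@c; return u[:2]/u[2]
def ray(p,uv,z):
    K=np.array(p["camera_matrix"]);R=np.array(p["R"]);t=np.array(p["t"])
    d=R.T@np.linalg.inv(K)@np.array([uv[0],uv[1],1.]);o=-R.T@t
    return o+d*(z-o[2])/d[2]
E
python3 - <<'E'
from h import *
np.set_printoptions(precision=2,suppress=True)
import pickle
for n in ["top","side","wrist"]:
    p=viewer.capture(n); save(p,n+'0.png'); pickle.dump(p,open(n+'0.pkl','wb'))
    print(n,p["camera_matrix"],p["R"],p["t"])
    for th in ["blade_tool","case","slot","flap"]:
        try: print(th,viewer.boxes_of(p,th))
        except Exception as e: print(th,e)
print(arm.get_state())
E
```

```text
pics
top [[427.01   0.   278.88]
 [  0.   427.01 214.98]
 [  0.     0.     1.  ]] [[ 0.01 -1.    0.01]
 [-1.   -0.01 -0.04]
 [ 0.04 -0.01 -1.  ]] [-97.58 496.4  971.83]
blade_tool [{'location': [303.9, -178.9, 22.3], 'confidence': 0.71}, {'location': [367.4, -466.8, 18.4], 'confidence': 0.68}, {'location': [452.0, -331.1, 18.1], 'confidence': 0.6}]
case [{'location': [682.2, -141.7, 47.9], 'confidence': 0.62}]
slot [{'location': [687.2, -142.1, 56.3], 'confidence': 0.57}]
flap [{'location': [684.8, -151.5, 56.8], 'confidence': 0.92}]
side [[524.08   0.   284.94]
 [  0.   524.08 199.32]
 [  0.     0.     1.  ]] [[-0.74 -0.67  0.01]
 [-0.39  0.42 -0.82]
 [ 0.55 -0.61 -0.57]] [337.48 279.95 931.31]
blade_tool [{'location': [446.8, -322.7, 12.0], 'confidence': 0.75}]
case [{'location': [664.2, -125.8, 55.8], 'confidence': 0.8}]
slot [{'location': [663.7, -122.6, 54.7], 'confidence': 0.87}]
flap [{'location': [680.8, -141.5, 55.0], 'confidence': 0.91}]
wrist [[362.24   0.   276.98]
 [  0.   362.24 208.38]
 [  0.     0.     1.  ]] [[ 0.41 -0.91 -0.  ]
 [-0.88 -0.39  0.27]
 [-0.24 -0.11 -0.96]] [-600.44  -36.53  378.23]
blade_tool []
case []
slot []
flap []
{'clock': 0.75, 'joint_pos': array([-69.14,   5.22,  70.51,   0.  , 104.27,  -3.25]), 'dq': array([-0.02,  0.07,  0.01, -0.03,  0.06, -0.06]), 'tau': array([ -0.  , -45.84, -41.8 ,  -0.  ,   0.  ,   0.  ]), 'eef_pos': array([ 245.1 , -547.66,  404.72]), 'orientation': array([[ 0.91,  0.41,  0.  ],
       [ 0.41, -0.91, -0.  ],
       [ 0.  ,  0.  , -1.  ]]), 'force': array([ 0.23, -0.36, -0.18]), 'moment': array([0.  , 0.03, 0.01]), 'grip_width': 85.58333030228957}
```

View pics/top0.png

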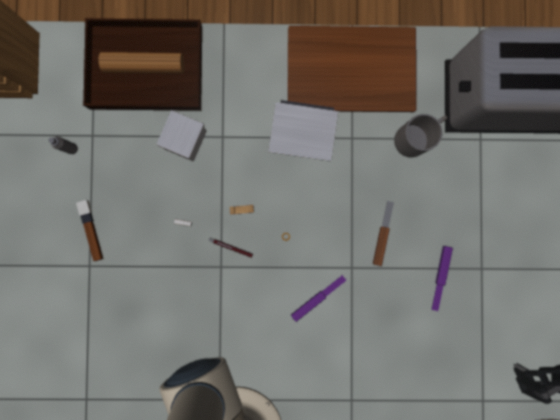

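View pics/side0.png

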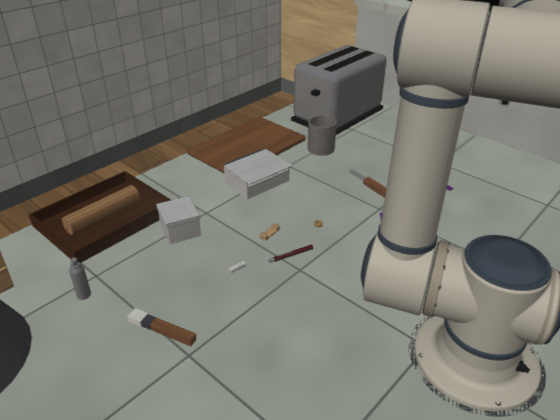

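Run:
```python
import cv2
a=cv2.imread('pics/top0.png')
cv2.imwrite('pics/top0c.png',cv2.resize(a[200:420,330:530],None,fx=2.7,fy=2.7,interpolation=cv2.INTER_CUBIC))
cv2.imwrite('pics/top0d.png',cv2.resize(a[60:210,300:460],None,fx=4,fy=4,interpolation=cv2.INTER_CUBIC))
```

```text
(no output)
```

View pics/top0c.png

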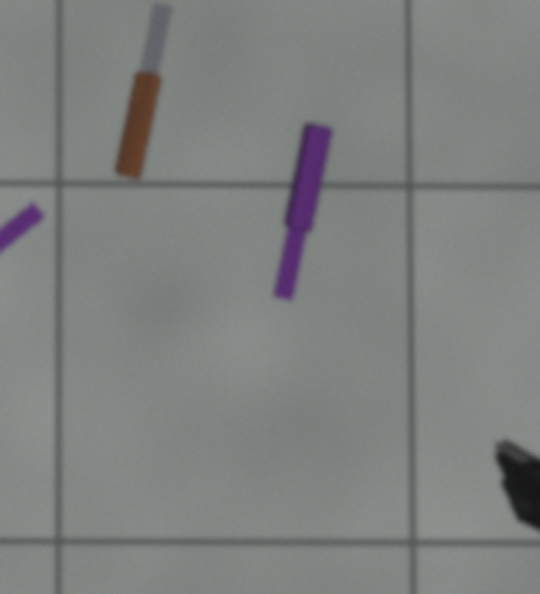

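View pics/top0d.png

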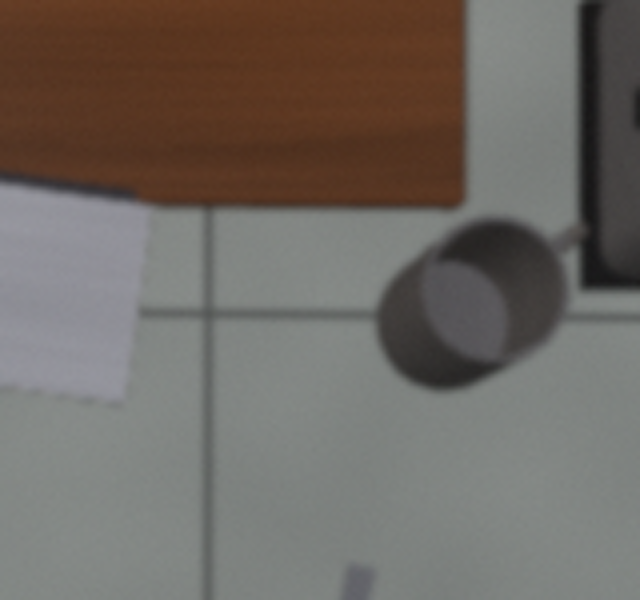

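The top view shows:
- **Blade tool:** the brown handle at (381,246) with a grey steel blade going up to (390,203). This is the one meant.
- **Purple look-alikes:** at (320,299) and (442,278). Not meant.
- **Brush:** at (90,230), with a white head. Not needed.
- **Case:** the wide, low box at (303,130). The tin is at (182,135).

The crop confirms a wooden handle with a thin grey blade.

Run:
```python
from h import *
import pickle
np.set_printoptions(precision=2,suppress=True)
p=pickle.load(open('top0.pkl','rb'));im=p["img"]
hsv=cv2.cvtColor(im,cv2.COLOR_RGB2HSV)
m=((hsv[...,1]>110)&(hsv[...,0]<20)).astype(np.uint8)
m[:215]=0;m[280:]=0;m[:,:365]=0;m[:,400:]=0
pts=cv2.findNonZero(m);r=cv2.minAreaRect(pts);print(r,len(pts))
b=cv2.boxPoints(r);w=np.array([ray(p,q,16)[:2] for q in b]);print(w,w.mean(0))
for i in range(4): print(np.linalg.norm(w[i]-w[i-1]))
# blade tip
print('tip',ray(p,(390.5,202.5),9), ray(p,(384,228),9))
# case lid
g=cv2.cvtColor(im,cv2.COLOR_RGB2GRAY)
c=cv2.resize(im[90:175,255:350],None,fx=7,fy=7,interpolation=cv2.INTER_CUBIC)
cv2.imwrite('pics/lid.png',c[:,:,::-1])
s=pickle.load(open('side0.pkl','rb'))["img"]
c=cv2.resize(s[135:205,210:305],None,fx=7,fy=7,interpolation=cv2.INTER_CUBIC)
cv2.imwrite('pics/lids.png',c[:,:,::-1])
```

```text
((380.815673828125, 245.7506866455078), (7.261869430541992, 36.87587356567383), 11.888657569885254) 268
[[ 389.13 -309.9 ]
 [ 471.46 -327.31]
 [ 468.17 -343.59]
 [ 385.85 -326.13]] [ 428.65 -326.73]
16.562153312024773
84.15163814831271
16.61496557343513
84.15736571997758
tip [ 528.12 -350.94    9.  ] [ 469.19 -335.85    9.  ]
```

View pics/lid.png

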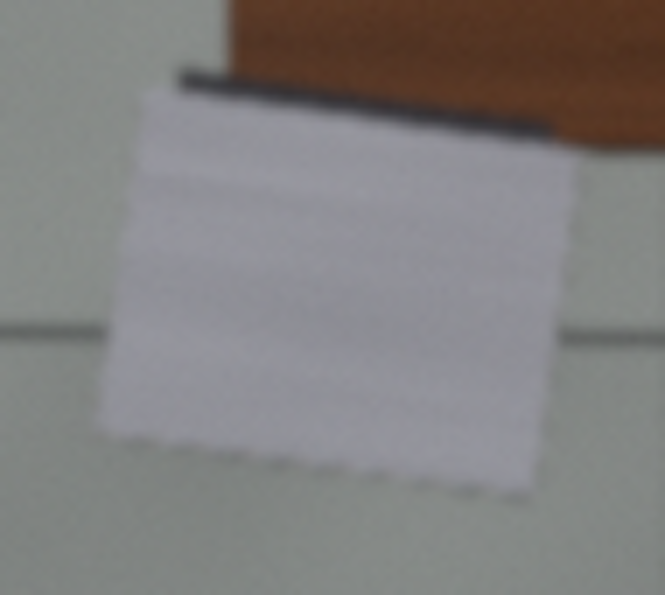

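View pics/lids.png

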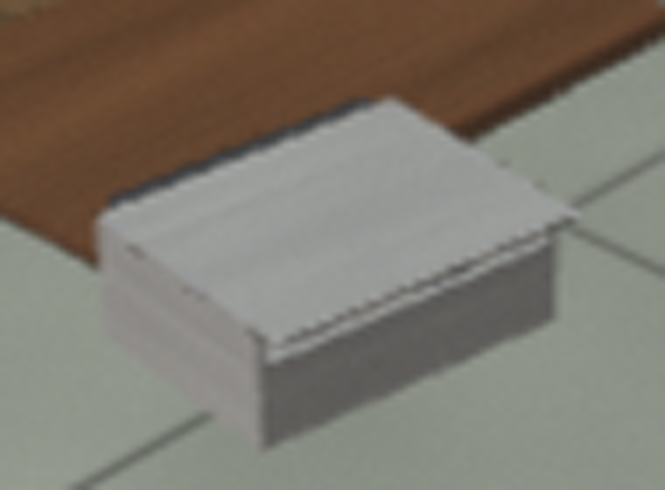

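Run:
```python
from h import *
import pickle
from scipy.optimize import least_squares
np.set_printoptions(precision=2,suppress=True)
p=pickle.load(open('top0.pkl','rb'))
s=pickle.load(open('side0.pkl','rb'))
off=np.array([255,90])-.5
uv=np.array([(105,435),(530,497),(577,150),(145,88)])/7+off
w=np.array([ray(p,q,54) for q in uv]);print(w)
for i in range(4): print(np.linalg.norm(w[i]-w[i-1]))
off=np.array([210,135])-.5
# side: which corner is which; world y right etc.
# local corners
C=[(-62,70,54),(-62,-70,54),(50,-70,54),(50,70,54)]
us=[(262,347),(580,215),(392,97),(103,210)]
B=[(-50,70,0),(-50,-70,0)]; ub=[(262,450),(553,320)]
def loc(q,X):
    c,sn=np.cos(q[2]),np.sin(q[2]);return [q[0]+c*X[0]-sn*X[1],q[1]+sn*X[0]+c*X[1],X[2]]
def f(q,both=True):
    r=[]
    for X,u in zip(C,uv): r+=list(proj(p,loc(q,X))-u)
    if both:
        for X,u in zip(C+B,us+ub): r+=list(proj(s,loc(q,X))-(np.array(u)/7+off))
    return r
def g(q):
    r=[]
    for X,u in zip(C+B,us+ub): r+=list(proj(s,loc(q,X))-(np.array(u)/7+off))
    return r
for fn in (lambda q:f(q,False),g,f):
    o=least_squares(fn,[690,-145,-.1],x_scale=[1,1,.01]);print(o.x,np.degrees(o.x[2]),np.array(o.fun))
q=o.x
print('slot',loc(q,(-50,0,43)),'front edge',loc(q,(-62,0,50)))
# tool in side image
im=s["img"];hsv=cv2.cvtColor(im,cv2.COLOR_RGB2HSV)
m=((hsv[...,1]>110)&(hsv[...,0]<20)).astype(np.uint8)
mm=np.zeros_like(m);mm[165:205,340:405]=m[165:205,340:405]
c=cv2.resize(im[155:215,335:405],None,fx=8,fy=8,interpolation=cv2.INTER_CUBIC)
cv2.imwrite('pics/tools.png',c[:,:,::-1])
yaw=np.arctan2(-350.94+326.73,528.12-428.65)
print('yaw',yaw)
```

```text
[[ 635.1   -71.34   54.  ]
 [ 616.77 -205.4    54.  ]
 [ 727.3  -219.9    54.  ]
 [ 745.58  -83.03   54.  ]]
111.10278337873831
135.30877763381147
111.47378540936934
138.0817354476857
[ 687.14 -145.69   -0.13] -7.320348601274088 [-1.35  0.22  0.82  0.03  0.72 -0.22 -0.18 -0.04]
[ 687.99 -146.48   -0.16] -9.139884515203722 [ 1.25 -0.86 -0.28 -0.12  0.57  0.07 -1.13  0.21 -0.82  0.25  0.41  0.38]
[ 687.45 -145.74   -0.14] -8.023859893862157 [-1.61 -0.35  0.45  0.22  0.97  0.06  0.18 -0.51  1.91 -0.59 -0.3  -0.31
 -0.06  0.15 -1.21  0.73 -0.25  0.56  0.33  0.23]
slot [np.float64(637.9406409962027), np.float64(-138.76402966529724), 43] front edge [np.float64(626.058120678104), np.float64(-137.08900402669508), 50]
yaw -0.23874784513780814
```

View pics/tools.png

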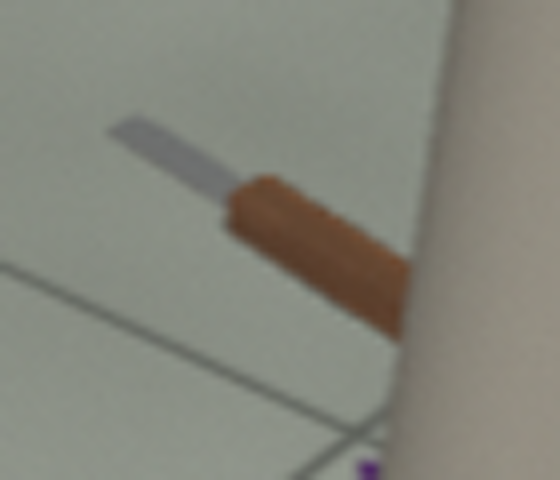

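```bash
cat >> h.py <<'E'
from scipy.spatial.transform import Rotation as Ro
np.set_printoptions(precision=4,suppress=True)
def to(target,yaw,R0=None):
    s=arm.get_state();R=np.array(s["orientation"]);d=np.array(target)-s["eef_pos"]
    y=np.radians(yaw);Rt=np.column_stack([[np.cos(y),np.sin(y),0],[np.sin(y),-np.cos(y),0],[0,0,-1]])
    rv=Ro.from_matrix(R.T@Rt).as_rotvec(degrees=True)
    print('clock',s["clock"],'pos',s["eef_pos"],'shift(tool now)',R.T@d/1000,'shift(tool after turn)',Rt.T@d/1000,'turn',rv/45,'F',s["force"],'w',s["grip_width"])
E
python3 - <<'E'
from h import *
to((420.5,-325,300),-12.4)
E
```

```text
clock 0.75 pos [ 245.1025 -547.6605  404.7221] shift(tool now) [ 0.2511 -0.1316  0.1047] shift(tool after turn) [ 0.1235 -0.2551  0.1047] turn [ 0.0001 -0.0001  0.8114] F [ 0.231  -0.3605 -0.1782] w 85.58333030228957
```

```bash
python3 -m crank '[[[0,0,0,0,0,0.203,1],[0,0,0,0,0,0.203,1],[0,0,0,0,0,0.203,1],[0,0,0,0,0,0.2024,1],[0.0154,-0.0319,0.0131,0,0,0,1],[0.0154,-0.0319,0.0131,0,0,0,1],[0.0154,-0.0319,0.0131,0,0,0,1],[0.0154,-0.0319,0.0131,0,0,0,1],[0.0154,-0.0319,0.0131,0,0,0,1],[0.0154,-0.0319,0.0131,0,0,0,1],[0.0154,-0.0319,0.0131,0,0,0,1],[0.0154,-0.0319,0.0131,0,0,0,1]]]' 80
python3 - <<'E'
from h import *
import pickle
to((420.5,-325,300),-12.4)
p=viewer.capture("wrist");save(p,"w1.png");pickle.dump(p,open('w1.pkl','wb'))
print(viewer.boxes_of(p,"blade_tool"))
E
```

```text
clock: 2.25
eef_pos: [420.8, -323.9, 299.6]
orientation: [[0.977, -0.215, 0.0], [-0.215, -0.977, -0.0], [0.0, 0.0, -1.0]]
force: [0.1, 0.0, 0.1]
grip_width: 85.2
clock 2.25 pos [ 420.8133 -323.8925  299.6185] shift(tool now) [-0.0001  0.0011 -0.0004] shift(tool after turn) [-0.0001  0.0011 -0.0004] turn [ 0.0003 -0.0005 -0.0001] F [0.1306 0.0089 0.1441] w 85.17480563261714
[{'location': [378.8, -464.9, 20.7], 'confidence': 0.95}, {'location': [336.9, -217.1, 9.4], 'confidence': 0.77}, {'location': [458.8, -334.2, 16.2], 'confidence': 0.61}]
```

View pics/w1.png

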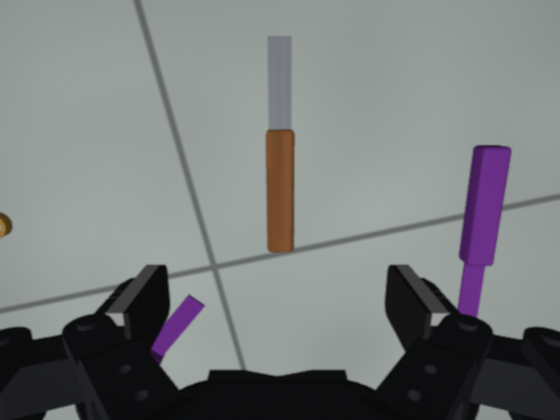

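The wrist view shows the blade tool straight ahead: the handle spans (267–295, 130–252) and the tip is at (280,37). It lines up well with the gripper.

Run:
```python
from h import *
import pickle
p=pickle.load(open('w1.pkl','rb'))
a=ray(p,(280.5,130),18);b=ray(p,(281,248),18);t=ray(p,(280,36.5),10);j=ray(p,(280,129.5),10)
for n,v in zip("front rear tip junction".split(),(a,b,t,j)): print(n,v)
d=t-b;print(np.degrees(np.arctan2(d[1],d[0])),np.linalg.norm(a-b),np.linalg.norm(t-j),np.linalg.norm(ray(p,(266.5,190),18)-ray(p,(294.5,190),18)))
```

```text
front [ 471.2365 -338.708    18.    ]
rear [ 387.3906 -320.9138   18.    ]
tip [ 529.5347 -351.0924   10.    ]
junction [ 471.1807 -338.4215   10.    ]
-11.986487056207247 85.7132565681995 59.713790815064684 19.865864708526303
```

```bash
python3 -m crank '[[[0,0.003,0.03,0,0,0,1],[0,0,0.035,0,0,0,1],[0,0,0.035,0,0,0,1],[0,0,0.02,0,0,0,1],[0,0,0.0045,0,0,0,1],[0,0,0,0,0,0,1],[0,0,0,0,0,0,-1],[0,0,0,0,0,0,-1],[0,0,0,0,0,0,-1],[0,0,0,0,0,0,-1],[0,0,0,0,0,0,-1],[0,0,0,0,0,0,-1]]]' 80
python3 -m crank '[[[0,0,0,0,0,0,-1],[0,0,0,0,0,0,-1]]]' 100
```

```text
clock: 3.85
eef_pos: [419.8, -328.0, 176.1]
orientation: [[0.977, -0.215, 0.001], [-0.215, -0.977, -0.001], [0.001, 0.001, -1.0]]
force: [0.1, 0.9, 6.0]
grip_width: 18.3
clock: 4.1
eef_pos: [419.8, -328.0, 176.1]
orientation: [[0.977, -0.215, 0.001], [-0.215, -0.977, -0.001], [0.001, 0.001, -1.0]]
force: [-0.2, 0.7, 5.2]
grip_width: 17.4
```

```bash
python3 -m crank '[[[0,0,-0.01,0,0,0,-1],[0,0,-0.03,0,0,0,-1],[0,0,-0.03,0,0,0,-1],[0,0,-0.03,0,0,0,-1],[0,0,0,0,0,0,-1]]]'
python3 - <<'E'
from h import *
import pickle
for n in ("wrist","side","top"):
    p=viewer.capture(n);save(p,n[0]+"2.png");pickle.dump(p,open(n[0]+'2.pkl','wb'))
    if n=="side": cv2.imwrite('pics/s2c.png',cv2.resize(p["img"][100:300,280:480],None,fx=3,fy=3,interpolation=cv2.INTER_CUBIC)[:,:,::-1])
E
```

```text
clock: 4.72
eef_pos: [420.0, -328.2, 278.3]
orientation: [[0.977, -0.215, 0.004], [-0.215, -0.977, -0.003], [0.004, 0.002, -1.0]]
force: [0.7, -0.4, -0.4]
grip_width: 17.3
```

View pics/w2.png

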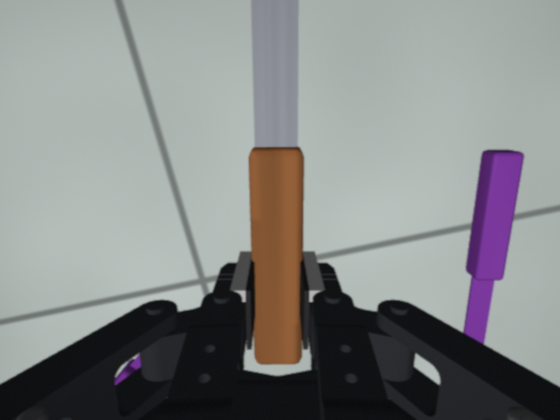

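View pics/s2c.png

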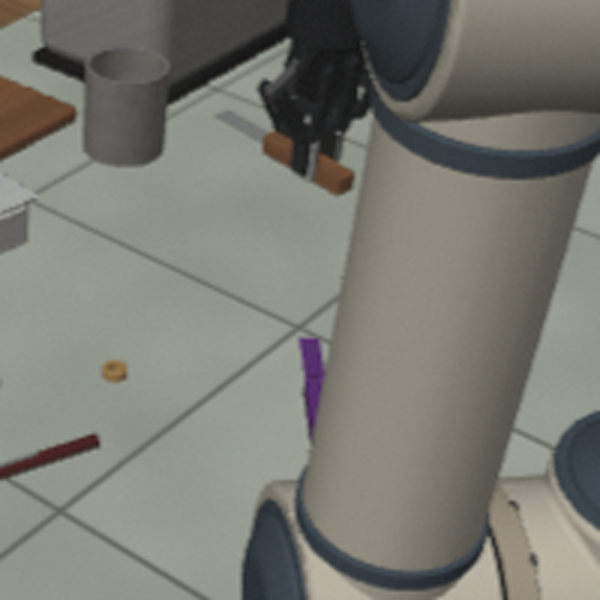

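View pics/t2.png

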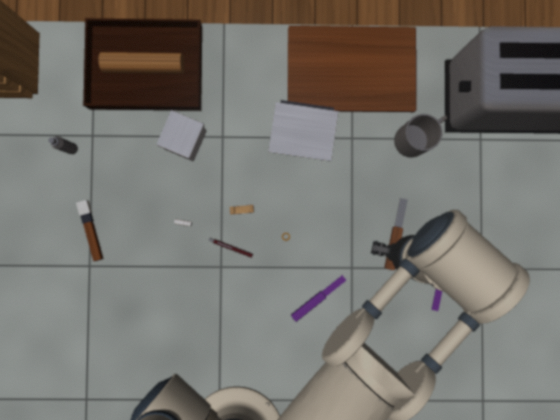

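Run:
```python
from h import *
import pickle
s=pickle.load(open('s2.pkl','rb'));t=pickle.load(open('t2.pkl','rb'));w=pickle.load(open('w2.pkl','rb'))
for p,n,(x,y) in((s,'s',(340,125)),(t,'t',(375,190))):
    cv2.imwrite(f'pics/{n}2z.png',cv2.resize(p["img"][y:y+60,x:x+60],None,fx=9,fy=9,interpolation=cv2.INTER_CUBIC)[:,:,::-1])
st=arm.get_state();R=st["orientation"];P=st["eef_pos"]
# predicted tip for flat grip: tool origin (427.2,-329.3) picked at TCP(419.8,-328,176.1)
for z in (105,110,115,120):
  print(z,[proj(w,ray(w,(276,147),z)),ray(w,(276,147),z)])
```

```text
105 [array([276., 147.]), array([ 471.2679, -340.6281,  105.    ])]
110 [array([276., 147.]), array([ 471.7517, -340.7324,  110.    ])]
115 [array([276., 147.]), array([ 472.2356, -340.8366,  115.    ])]
120 [array([276., 147.]), array([ 472.7195, -340.9408,  120.    ])]
```

View pics/s2z.png

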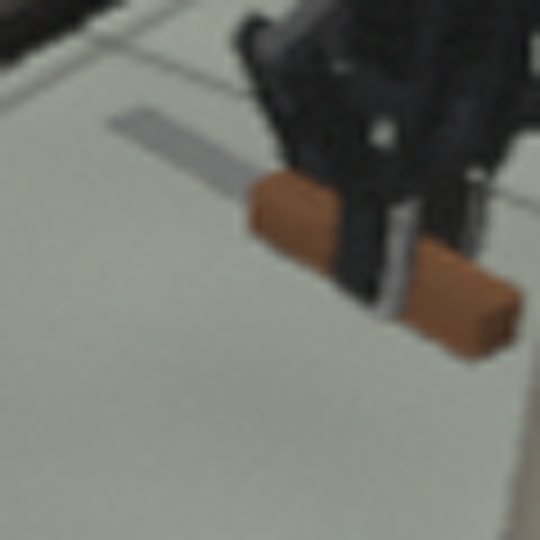

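View pics/t2z.png

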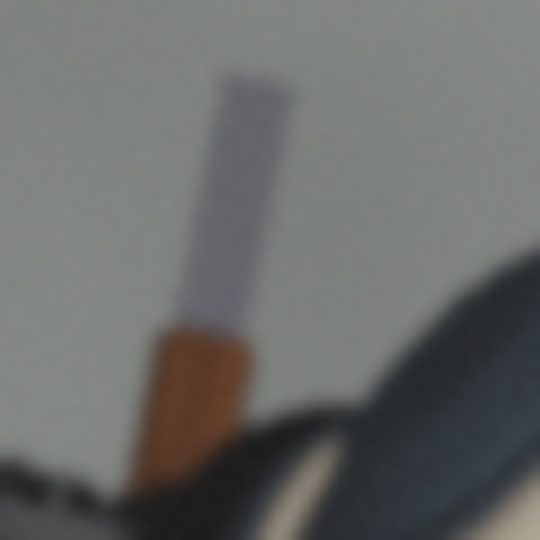

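```bash
cat >> h.py <<'E'
def tri(obs):
    A=np.zeros((3,3));b=np.zeros(3);L=[]
    for p,uv in obs:
        o=ray(p,uv,0);d=ray(p,uv,100)-o;d/=np.linalg.norm(d);M=np.eye(3)-np.outer(d,d);A+=M;b+=M@o;L.append((M,o))
    X=np.linalg.solve(A,b);return X,[np.linalg.norm(M@(X-o)) for M,o in L]
E
python3 - <<'E'
from h import *
import pickle
s=pickle.load(open('s2.pkl','rb'));t=pickle.load(open('t2.pkl','rb'))
a=tri([(s,(353.8,137.3)),(t,(403.2,198.4))]);b=tri([(s,(369.2,144.5)),(t,(397.6,226.2))])
st=arm.get_state();R=st["orientation"];P=st["eef_pos"]
for X,e in (a,b): print(X,e,R.T@(X-P))
E
```

```text
[ 529.5481 -350.1112  110.1739] [np.float64(0.6831857916250753), np.float64(0.6831857916251092)] [112.8604  -1.4705 163.2843]
[ 472.0356 -336.5761  115.7747] [np.float64(0.42596926373233546), np.float64(0.42596926373237254)] [ 53.7706  -2.342  157.8156]
```

Run:
```python
from h import *
to((491.9,-118.5,258.5),-8)
```

```text
clock 4.875 pos [ 419.3162 -327.5827  273.7061] shift(tool now) [ 0.026  -0.2198  0.0154] shift(tool after turn) [ 0.0428 -0.2171  0.0152] turn [-0.0017  0.0028 -0.0979] F [ 0.201   0.4722 -1.9416] w 17.642484188757457
```

```bash
python3 -m crank '[[[0,0,0,0,0,-0.098,-1],[0.0072,-0.0362,0.0025,0,0,0,-1],[0.0072,-0.0362,0.0025,0,0,0,-1],[0.0072,-0.0362,0.0025,0,0,0,-1],[0.0071,-0.0362,0.0025,0,0,0,-1],[0.0071,-0.0362,0.0025,0,0,0,-1],[0.0071,-0.0361,0.0025,0,0,0,-1],[0,0,0.024,0,0,0,-1],[0,0,0.024,0,0,0,-1],[0,0,0,0,0,0,-1],[0,0,0,0,0,0,-1]]]'
python3 - <<'E'
from h import *
import pickle
to((491.9,-118.5,209.5),-8)
for n in ("side","top","wrist"):
    p=viewer.capture(n);save(p,n[0]+"3.png");pickle.dump(p,open(n[0]+'3.pkl','wb'))
    if n=="side": cv2.imwrite('pics/s3z.png',cv2.resize(p["img"][120:220,220:340],None,fx=6,fy=6,interpolation=cv2.INTER_CUBIC)[:,:,::-1])
    if n=="top": cv2.imwrite('pics/t3z.png',cv2.resize(p["img"][90:190,255:375],None,fx=6,fy=6,interpolation=cv2.INTER_CUBIC)[:,:,::-1])
E
```

```text
clock: 6.25
eef_pos: [492.2, -118.9, 212.3]
orientation: [[0.99, -0.139, -0.001], [-0.139, -0.99, 0.0], [-0.001, -0.0, -1.0]]
force: [0.4, 0.1, -0.2]
grip_width: 17.0
clock 6.25 pos [ 492.1979 -118.8824  212.3258] shift(tool now) [-0.0003 -0.0003  0.0028] shift(tool after turn) [-0.0003 -0.0003  0.0028] turn [-0.0002  0.0009 -0.0001] F [ 0.4214  0.1492 -0.2165] w 17.048073935678637
```

View pics/s3z.png

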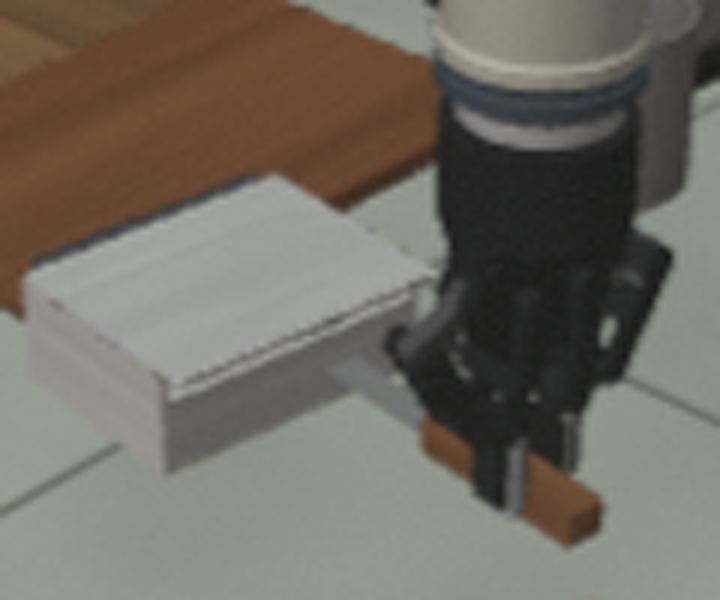

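View pics/t3z.png

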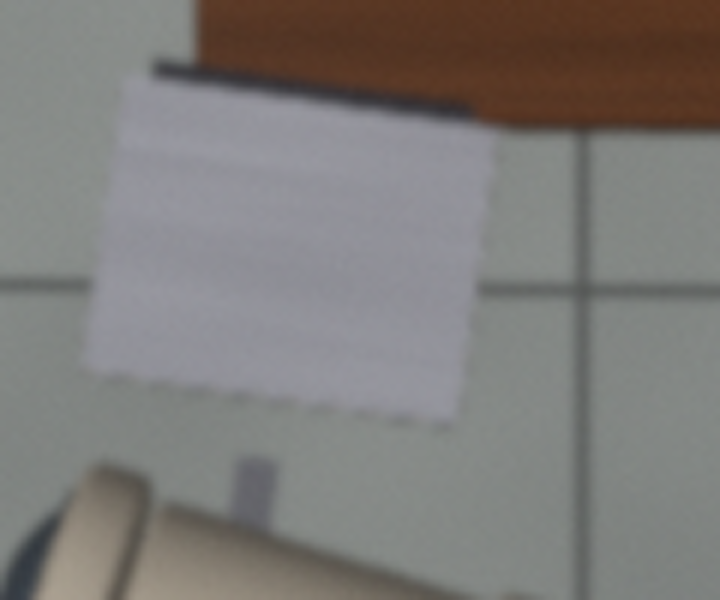

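View pics/w3.png

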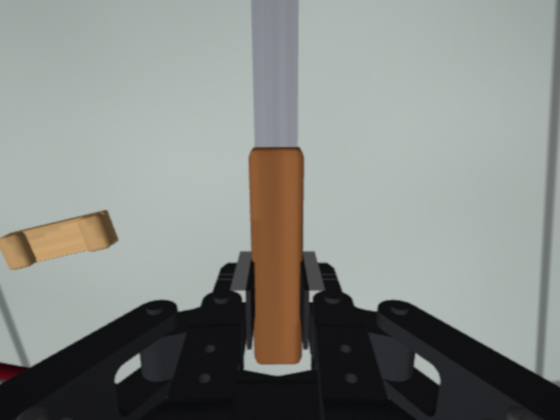

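Run:
```python
from h import *
import pickle
s=pickle.load(open('s3.pkl','rb'));t=pickle.load(open('t3.pkl','rb'))
X,e=tri([(s,(276.3,180)),(t,(297.2,165.8))])
st=arm.get_state();R=st["orientation"];P=st["eef_pos"];print(st["clock"],P,X,e,R.T@(X-P))
c=np.radians(-8);C=np.array([[np.cos(c),np.sin(c)],[-np.sin(c),np.cos(c)]]);print(C@(X[:2]-[687.5,-146]))
print(proj(s,[603.5,-134.5,44]),proj(t,[603.5,-134.5,44]))
c=cv2.resize(s["img"][160:205,255:310],None,fx=14,fy=13,interpolation=cv2.INTER_CUBIC)
cv2.imwrite('pics/s3y.png',c[:,:,::-1])
```

```text
6.4 [ 492.5597 -119.0218  213.511 ] [ 605.0724 -133.287    46.7608] [np.float64(0.4565810048792726), np.float64(0.4565810048793235)] [113.1079  -1.5897 166.9501]
[-83.3947   1.1176]
[276.9072 180.9446] [297.8021 166.8545]
```

View pics/s3y.png

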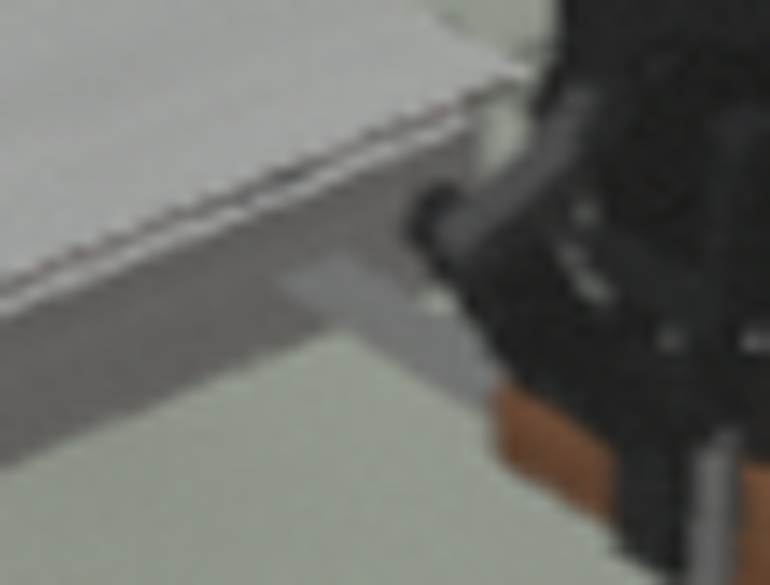

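```bash
python3 -m crank '[[[0,0,0.0035,0,0,0,-1],[0,0,0,0,0,0,-1],[0,0,0,0,0,0,-1],[0.01,0,0,0,0,0,-1]]]'
python3 - <<'E'
from h import *
to((500,-118.5,210),-8)
E
```

```text
clock: 6.9
eef_pos: [502.3, -120.2, 209.0]
orientation: [[0.99, -0.139, 0.0], [-0.139, -0.99, -0.0], [0.0, 0.0, -1.0]]
force: [-0.1, 0.0, -0.2]
grip_width: 17.5
clock 6.9 pos [ 502.2798 -120.1875  208.9862] shift(tool now) [-0.0025 -0.0014 -0.001 ] shift(tool after turn) [-0.0025 -0.0014 -0.001 ] turn [ 0.     -0.0002  0.    ] F [-0.0523  0.0272 -0.2392] w 17.51417505355637
```

```bash
python3 -m crank '[[[0.008,0,-0.0005,0,0,0,-1],[0.008,0,-0.0005,0,0,0,-1],[0.008,0,0,0,0,0,-1],[0.008,0,0,0,0,0,-1],[0.008,0,0,0,0,0,-1],[0.008,0,0,0,0,0,-1],[0,0,0,0,0,0,-1]]]'
python3 - <<'E'
from h import *
to((500,-118.5,210),-8)
p=viewer.capture("side");cv2.imwrite('pics/s4.png',cv2.resize(p["img"][120:220,220:340],None,fx=6,fy=6,interpolation=cv2.INTER_CUBIC)[:,:,::-1])
E
```

```text
clock: 7.78
eef_pos: [550.2, -126.9, 209.8]
orientation: [[0.99, -0.139, -0.0], [-0.139, -0.99, 0.0], [-0.0, -0.0, -1.0]]
force: [0.6, 0.8, -0.4]
grip_width: 17.6
clock 7.775 pos [ 550.1596 -126.9073  209.8114] shift(tool now) [-0.0508 -0.0014 -0.0002] shift(tool after turn) [-0.0508 -0.0013 -0.0002] turn [-0.      0.0001  0.0003] F [ 0.5763  0.7501 -0.3954] w 17.55704673085581
```

View pics/s4.png

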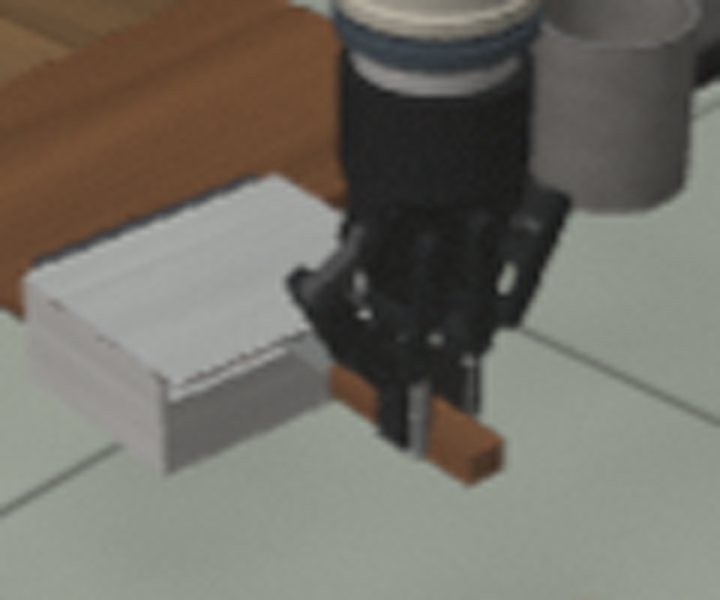

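```bash
python3 -m crank '[[[0,0,-0.003,0,0,0,-1],[0,0,-0.003,0,0,0,-1],[0.0003,0,-0.0057,0,0,0,-1],[0.0004,0,-0.0057,0,0,0,-1],[0.001,0,-0.0052,0,0,0,-1],[0.0012,0,-0.0052,0,0,0,-1],[0.0017,0,-0.0049,0,0,0,-1],[0.0019,0,-0.0049,0,0,0,-1],[0,0,0,0,0,0,-1]]]' 120
python3 - <<'E'
from h import *
to((500,-118.5,210),-8)
p=viewer.capture("side");cv2.imwrite('pics/s5.png',cv2.resize(p["img"][100:220,220:340],None,fx=5,fy=5,interpolation=cv2.INTER_CUBIC)[:,:,::-1])
E
```

```text
clock: 8.95
eef_pos: [556.5, -127.8, 248.2]
orientation: [[0.99, -0.139, 0.001], [-0.139, -0.99, -0.0], [0.001, 0.0, -1.0]]
force: [-0.3, -0.1, -1.2]
grip_width: 16.6
clock 8.95 pos [ 556.5001 -127.7996  248.1707] shift(tool now) [-0.0573 -0.0014  0.0381] shift(tool after turn) [-0.0572 -0.0013  0.0382] turn [ 0.0002 -0.0018  0.0003] F [-0.3416 -0.0962 -1.2076] w 16.59561091075697
```

View pics/s5.png

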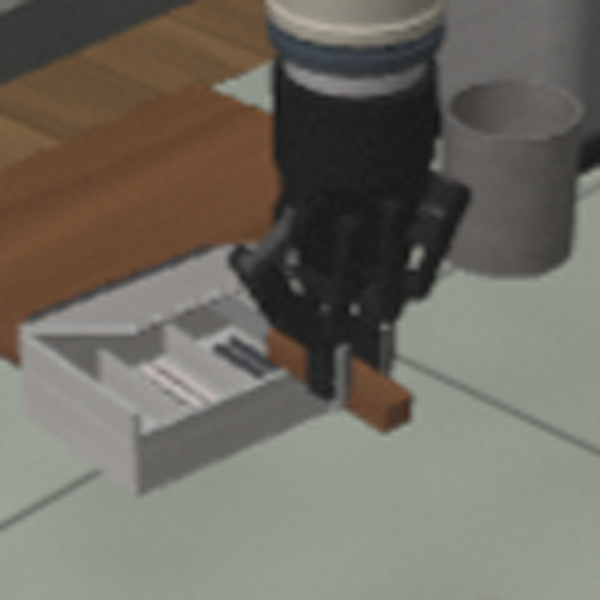

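```bash
python3 -m crank '[[[0.0024,0,-0.0046,0,0,0,-1],[0.0025,0,-0.0046,0,0,0,-1],[0.003,0,-0.0043,0,0,0,-1],[0.0031,0,-0.0042,0,0,0,-1],[0.0036,0,-0.0038,0,0,0,-1],[0.0037,0,-0.0037,0,0,0,-1],[0.0041,0,-0.0033,0,0,0,-1],[0.0042,0,-0.0032,0,0,0,-1],[0.0045,0,-0.0026,0,0,0,-1],[0.0045,0,-0.0024,0,0,0,-1],[0,0,0,0,0,0,-1]]]'
python3 - <<'E'
from h import *
to((500,-118.5,210),-8)
p=viewer.capture("side");cv2.imwrite('pics/s6.png',cv2.resize(p["img"][100:220,220:340],None,fx=5,fy=5,interpolation=cv2.INTER_CUBIC)[:,:,::-1])
E
```

```text
clock: 10.38
eef_pos: [591.8, -132.7, 284.4]
orientation: [[0.99, -0.139, 0.001], [-0.139, -0.99, -0.0], [0.001, 0.0, -1.0]]
force: [0.1, 0.7, -0.0]
grip_width: 16.9
clock 10.375 pos [ 591.8172 -132.7491  284.4407] shift(tool now) [-0.093  -0.0014  0.0744] shift(tool after turn) [-0.0929 -0.0013  0.0744] turn [ 0.0001 -0.0011  0.0003] F [ 0.1141  0.7367 -0.0176] w 16.90824642139474
```

View pics/s6.png

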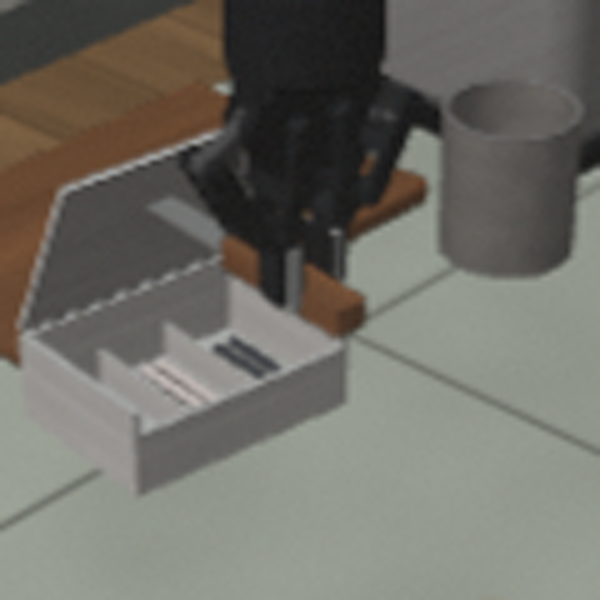

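```bash
python3 -m crank '[[[-0.006,0,0,0,0,0,-1],[-0.014,0,0,0,0,0,-1],[-0.02,0,0,0,0,0,-1],[-0.03,0,0,0,0,0,-1],[-0.03,0,0,0,0,0,-1],[-0.03,0,0,0,0,0,-1],[-0.02,0,0,0,0,0,-1],[0,0,0,0,0,0,-1]]]'
python3 - <<'E'
from h import *
import pickle
for n in("top","side"):
    p=viewer.capture(n);save(p,n[0]+"7.png")
    if n=="side": cv2.imwrite('pics/s7z.png',cv2.resize(p["img"][100:220,210:330],None,fx=5,fy=5,interpolation=cv2.INTER_CUBIC)[:,:,::-1]);pickle.dump(p,open('s7.pkl','wb'))
    for a in (40,45,55,60,65,70):
        t=np.radians(a);lx=50-112*np.cos(t)+2*np.sin(t);lz=52+112*np.sin(t)+2*np.cos(t);c=np.radians(-8)
        uv=proj(p,[687.5+np.cos(c)*lx-np.sin(c)*70,-146+np.sin(c)*lx+np.cos(c)*70,lz]);print(n,a,uv,(uv-[210,100]+.5)*5)
to((420,-328,230),-12.4)
E
```

```text
clock: 11.42
eef_pos: [441.9, -111.7, 284.4]
orientation: [[0.99, -0.139, 0.001], [-0.139, -0.99, -0.0], [0.001, 0.0, -1.0]]
force: [0.4, 0.1, 0.3]
grip_width: 16.7
top 40 [269.5063 131.5702] [300.0313 160.3511]
top 45 [269.96   127.4982] [302.3001 139.9908]
top 55 [271.0238 118.5583] [307.6192  95.2915]
top 60 [271.6253 113.77  ] [310.6263  71.3498]
top 65 [272.2661 108.8293] [313.8303  46.6466]
top 70 [272.9401 103.7857] [317.2003  21.4286]
side 40 [241.1752 153.8047] [158.376  271.5234]
side 45 [239.4161 150.1726] [149.5807 253.3632]
side 55 [235.5203 143.3345] [130.1017 219.1725]
side 60 [233.4205 140.1909] [119.6024 203.4546]
side 65 [231.2455 137.269 ] [108.7276 188.8452]
side 70 [229.0159 134.5941] [ 97.5795 175.4703]
clock 11.525 pos [ 442.9455 -111.8919  284.4239] shift(tool now) [0.0073 0.2172 0.0545] shift(tool after turn) [0.024  0.216  0.0544] turn [ 0.0002 -0.0016  0.0977] F [-0.3521  0.5482  0.0253] w 16.996105879749553
```

View pics/s7z.png

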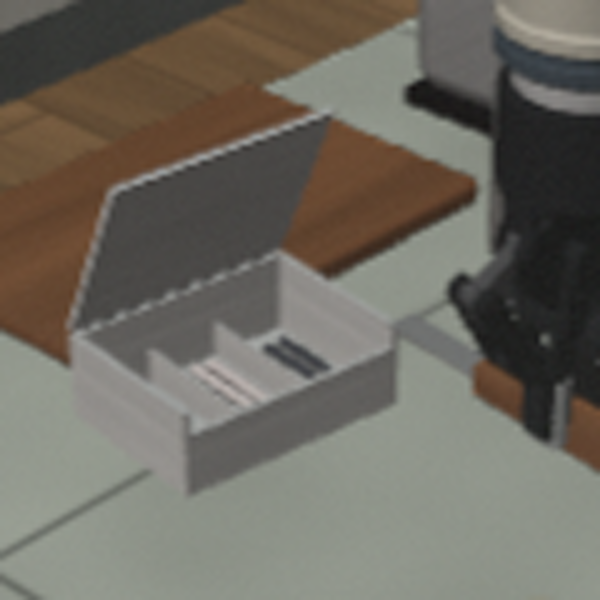

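View pics/t7.png

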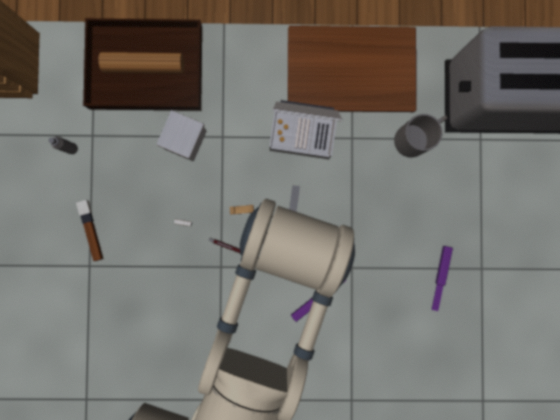

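The cover stays open with the blade withdrawn. Its corner at (110,188) in the crop matches 65°. Next I carry the tool back to its free spot.

```bash
python3 -m crank '[[[0,0,0,0,0,0.0977,-1],[0.004,0.036,0.009,0,0,0,-1],[0.004,0.036,0.009,0,0,0,-1],[0.004,0.036,0.009,0,0,0,-1],[0.004,0.036,0.009,0,0,0,-1],[0.004,0.036,0.009,0,0,0,-1],[0.004,0.036,0.009,0,0,0,-1],[0,0,0.025,0,0,0,-1],[0,0,0.014,0,0,0,-1],[0,0,0,0,0,0,-1],[0,0,0,0,0,0,-1]]]'
python3 - <<'E'
from h import *
to((420,-328,177),-12.4)
p=viewer.capture("side");cv2.imwrite('pics/s8.png',cv2.resize(p["img"][130:230,300:420],None,fx=6,fy=6,interpolation=cv2.INTER_CUBIC)[:,:,::-1])
E
```

```text
clock: 12.9
eef_pos: [420.5, -327.8, 192.0]
orientation: [[0.977, -0.214, 0.001], [-0.214, -0.977, -0.001], [0.001, 0.001, -1.0]]
force: [-0.5, 0.5, -1.2]
grip_width: 17.0
clock 12.9 pos [ 420.4604 -327.8141  192.0416] shift(tool now) [-0.0004  0.0003  0.015 ] shift(tool after turn) [-0.0004  0.0003  0.015 ] turn [ 0.0007 -0.0014  0.0013] F [-0.5334  0.48   -1.2341] w 16.988616459927254
```

View pics/s8.png

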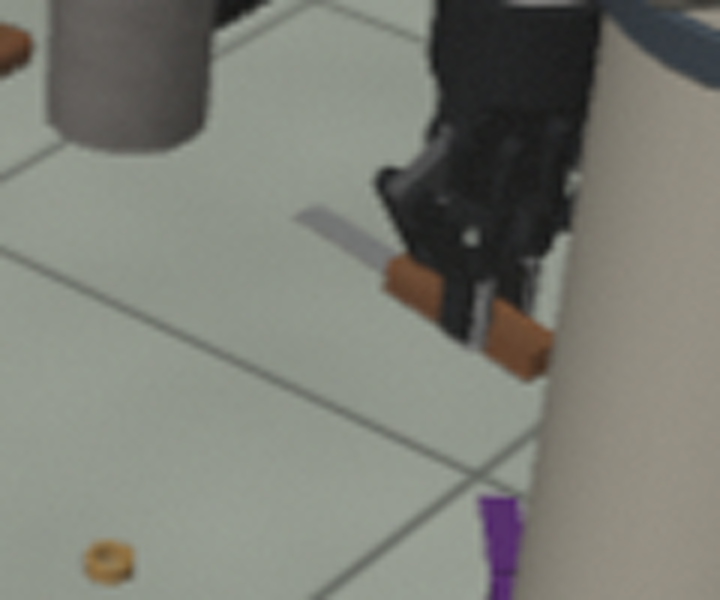

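Still held level. Now I lower the last 15 mm gently.

```bash
python3 -m crank '[[[0,0,0.006,0,0,0,-1],[0,0,0.005,0,0,0,-1],[0,0,0.003,0,0,0,-1],[0,0,0,0,0,0,-1],[0,0,0,0,0,0,-1]]]'
python3 -c "
from h import *
to((420,-328,177),-12.4)"
```

```text
clock: 13.58
eef_pos: [420.0, -328.0, 177.3]
orientation: [[0.977, -0.215, 0.0], [-0.215, -0.977, -0.0], [0.0, 0.0, -1.0]]
force: [-0.6, 1.0, -0.3]
grip_width: 16.3
clock 13.575 pos [ 419.9514 -328.0374  177.2696] shift(tool now) [ 0.     -0.      0.0003] shift(tool after turn) [ 0.     -0.      0.0003] turn [ 0.0001 -0.0001  0.0001] F [-0.5656  0.9638 -0.2628] w 16.25092803516249
```

```bash
python3 -m crank '[[[0,0,0.001,0,0,0,-1],[0,0,0,0,0,0,-1],[0,0,0,0,0,0,0.5],[0,0,0,0,0,0,0.5],[0,0,0,0,0,0,0.5],[0,0,0,0,0,0,0.5],[0,0,-0.01,0,0,0,0.5],[0,0,-0.03,0,0,0,0.5],[0,0,-0.04,0,0,0,0.5],[0,0,-0.04,0,0,0,0.5],[0,0,-0.03,0,0,0,0.5],[0,0,0,0,0,0,0.5]]]'
python3 - <<'E'
from h import *
for n in("top","side","wrist"):
    p=viewer.capture(n);save(p,n[0]+"9.png")
E
```

```text
clock: 15.08
eef_pos: [420.2, -328.2, 330.3]
orientation: [[0.977, -0.215, 0.005], [-0.214, -0.977, -0.005], [0.006, 0.003, -1.0]]
force: [0.0, -0.1, -0.2]
grip_width: 64.0
```

View pics/w9.png

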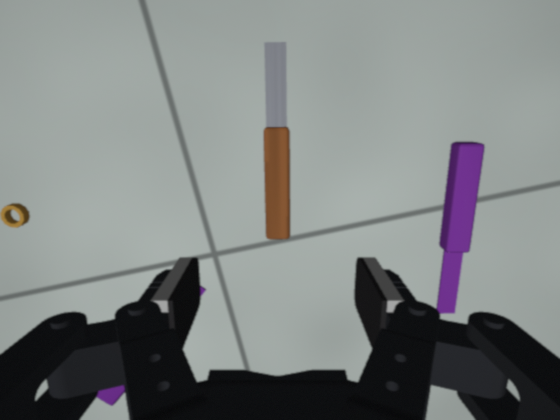

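View pics/s9.png

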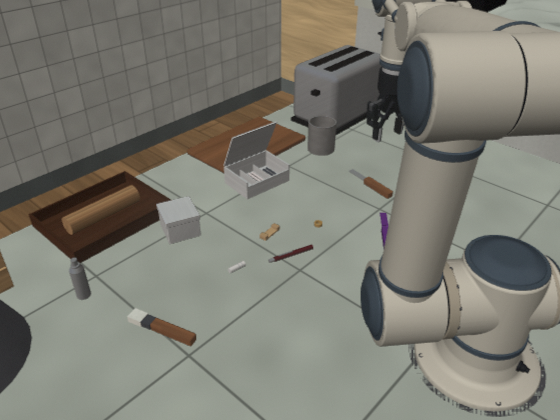

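The wrist view shows the tool flat on the table at (277,140–238), with the gripper clear of it. The side view shows the cover still open at (252,145). I'm handing in.

```bash
python3 -c "
from station import arm
print(arm.close_job(), arm.get_state()['clock'])"
```

```text
the job is handed in; nothing more can be done
the job is handed in; nothing more can be done
```

The job is done and handed in. I gripped the opening blade by its wooden handle, put about 25 mm of steel into the case's slot and levered the cover up. I then drew the blade straight back, laid the tool flat where it came from and let go.

**Cover:** after the blade was withdrawn, the side picture put it at about 65°. It was still open in the last picture, with the gripper well away from everything.

**Contact:** only the blade touched the case, judging by the planned path and the pictures. In the readings I took, the force on the wrist stayed under about 6 N, the highest as the gripper closed on the handle. The clock read about 15 s at the last move, against the 53 s limit.

**Small disagreements:** the finger opening read about 17 mm on the 20 mm handle, but the grip held. Two measurements of the case's yaw differed by about 2°, so I used -8°, and the blade went in without contact.

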